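# Tip the valve housings into the quarter bin of the turntable

## Robot

A 7-joint arm with a two-finger parallel gripper is mounted at the origin on the work surface. World frame = base frame: x ahead of the robot, y to its left, z up, the work surface at z = 0. Lengths are in m, angles in rad, forces in N, time in s.
With the tool pointing down it reaches from about 0.4 to 0.875 m from the base axis. Payload 19.3 kg.
Tool frame: the origin (TCP) lies midway between the tips of the shut fingers; the grasp point (between the pads) lies 19 mm behind it; z points along the fingers, y is the direction in which the jaws open and shut (so a half turn about z gives the same grasp; the last joint's range is limited). The gripper opens to 85 mm and grips with 20 to 120 N. Pads are 22 mm wide; open, the fingers measure 114 mm over their backs; the gripper's body (76 mm by 85 mm) begins 54 mm behind the grasp point. The pads swing forward as they close: fully open they stand 13 mm farther back than shut.
Start: joints at [1.032, 0.521, -0.036, 1.599, 0.021, 1.021, -0.113], TCP at [0.282, -0.558, 0.203] pointing down, gripper open.
Joint ranges: [-2.91, 2.91], [-0.3, 2.13], [-1.5, 1.42], [0.17, 2.43], [-1.26, 4.41], [0.16, 1.93], [-2.52, 2.52]. Speed limits (rad/s): [1.89, 1.89, 2.39, 2.39, 3.01, 3.01, 3.01].

## Interface

Orientations are given as [roll, pitch, yaw] about the fixed x, y, z axes, in that order (R = Rz(yaw) Ry(pitch) Rx(roll)).
In Python, from workcell import bot, eyes gives the robot as it stands. The module is installed in compiled form; this text tells all that it offers.
- The arm moves only by the shell command python3 -m jog 'ROWS' [FORCE]. ROWS is JSON, a list of rows, each an object with "delta_pos": the shift along the world's x, y, z in mm, a list of three; "spin": the turn about the world's z in rad; "claw": the closure, from 0 (fully open) to 1 (shut). In form: [{"delta_pos": [tx, ty, tz], "spin": spin, "claw": claw}, ...]. A call has 1 to 8 rows; each row is the pose to reach, as a shift and turn from the pose measured when the call began; what a row does not reach only later rows make up. A row lasts 1/10 s, in which the tool goes at most 50 mm and 8.59 degrees, less where a joint would pass 70% of its speed; a pose out of reach is approached as far as the arm can. A call with a gripper value outside its range is refused whole. The fingers move at their own pace and stop on an object; FORCE is the grip in N (left out, the last holds). Time passes only in rows, so rows that repeat a pose let the fingers close. It gives the time, the measured TCP pose, the force and the opening at its end, in the units of the state.
- bot.observe(): the state, without advancing time (a new reading comes with each control period).
- eyes.grab_frame(name): name is "side" or "top"; returns the picture (384x512x3 uint8, blue, green, red); there is no depth.
- eyes.camera_params(name): a dict with "fx", "fy", "cx", "cy" (pixels), "origin" and "attitude" of the camera in the world. Camera axes: x right, y up, looking along -z (the intrinsics and any distortion apply to the point x, -y, -z); pixel columns grow to the right and rows downward; lengths in m; the calibration is good to about 2 mm. A picture is of the moment at which its call begins. camera_params takes no time and is no camera call.
- bot.job_done(): hands the job in, once; it reports no verdict.
The state is a dict: "clock": time; "qpos": joint angles; "qd": joint speeds; "joint_efforts": joint torques, N m; "position": TCP position; "tool_rot": TCP orientation; "force": force on the tool from outside, world axes, zero at the start; "moment": the same for the moment, N m; "grip_width": finger opening in m.
Only numpy, scipy, OpenCV 4.12 (cv2) and the standard library are available. Lean on these libraries where they do the work, as an engineer would, in place of code of your own. Each camera call takes 0.05 s, during which the arm holds its last target. There are 200 camera calls.

## Task

Turn the turntable by its upright black knob until the middle of its big, empty quarter-circle compartment is under the chute. Then press the white paddle down so that the steel tray tips both valve housings down the chute into that compartment, and let the tray swing back level, leaving the turntable where it is.

Things in the scene. Friction and masses are not known exactly. Their poses are not given: they have to be found in the camera images.
- carousel (a joint): grey round turntable bin (mm: 260 across, floor at height 25, rim and dividers at 66-70): one empty quarter-circle compartment and five narrower ones (54 degrees) with small stock. In rad, growing counter-clockwise from above; 0 = quarter compartment's middle under the chute. Turns -0.5 to 2.2, stays put; 1.5 N at knob. Chute: upright metal duct 76 by 68, heights 80 to 180, 85 from the turn axis.
- knob (a point): upright black round knob post on the turntable, 18 mm across, free from height 80 to its top at 127; this point is on its axis at height 103. Axes turn with the turntable, z up; in them the turn axis lies at x -65.8, y -90.6 mm from this point (radius 112), and the quarter compartment is the quadrant +x, -y of the turn axis. The knob never comes near the chute.
- paddle (a point): middle of the upper face of a white paddle (44 by 60 mm, height 217) fixed to the steel tipping tray. Tray axes: z up when level, x along the hinge axle, y from tray to chute. Axle: 67 back in y, 60 below; face rises 40 degrees to +y. It swings down about the axle, 1.2 rad at most, about 3 N, springs back level; 1 rad empties the tray (85 straight down, 10 further in +y). Chute 105 off in +x.
- valve_a: valve housing, white plastic disc with a raised centre, 26 diameter, 10 high, flange 5 thick, 15 g; origin at the centre of its underside; starts lying in the steel tipping tray
- valve_b: valve housing, white plastic disc with a raised centre, 26 diameter, 10 high, flange 5 thick, 15 g; origin at the centre of its underside; starts lying in the steel tipping tray; the same as the other, nearer the tray's closed end

How it is judged:
On the way, in this order (a step that is already met when the one before it is completed fails the run):
1. the middle of the quarter compartment is under the chute (within 12 degrees) while both valve housings still lie in the tray (value of joint carousel between -0.21 and 0.21 rad and height (world z) of each of valve_a, valve_b above 0.14 m), for 0.2 s.
2. the tray is tipped by at least 0.6 rad with the quarter compartment still under the chute (value of joint carousel between -0.21 and 0.21 rad and angle between paddle's own z axis and vertical above 0.6 rad), for 0.05 s.
At the end, for the whole second after the job is handed in: Both valve housings lie at rest inside the quarter compartment, the middle of that compartment is within 12 degrees (0.21 rad) of the chute, and the tray has swung back to within 7 degrees of level (value of joint carousel between -0.21 and 0.21 rad and x of valve_a in the frame of knob between -0.066 and 0.066 m and y of valve_a in the frame of knob between -0.223 and -0.0905 m and height (world z) of valve_a between 0.015 and 0.06 m and linear speed of each of valve_a, valve_b below 0.03 m/s and x of valve_b in the frame of knob between -0.066 and 0.066 m and y of valve_b in the frame of knob between -0.223 and -0.0905 m and height (world z) of valve_b between 0.015 and 0.06 m and angle between paddle's own z axis and vertical below 0.12 rad); the robot touches nothing.
It also fails if it takes over 45 s, if anything falls off the work surface, if the arm or the gripper's body presses on something with over 40 N, if the wrist force passes 120 N, or if a joint passes its speed limit or range.

## Working session

There is one attempt and no reset: what is moved stays moved. The work goes in short steps, Python scripts to look and compute and a shell command to move; the robot and the scene stay as the last step left them, time stands still between calls to the robot, and variables do not carry over. Pictures are saved under pics/ and viewed, about 8 in all and at most 12, crops included, and the job is handed in when it is done.

```bash
mkdir -p pics; cat > h.py <<'E'
import numpy as np, cv2
from workcell import bot, eyes
def cam(n):
    p=eyes.camera_params(n); return p
def rotm(p):
    a=np.array(p["attitude"],float)
    if a.shape==(3,3): return a
    from scipy.spatial.transform import Rotation as R
    return R.from_euler('xyz',a).as_matrix() if a.size==3 else R.from_quat(a).as_matrix()
def ray(n,u,v):
    p=cam(n); d=np.array([(u-p["cx"])/p["fx"],-(v-p["cy"])/p["fy"],-1.]); return np.array(p["origin"]),rotm(p)@d
def onz(n,u,v,z):
    o,d=ray(n,u,v); return o+d*(z-o[2])/d[2]
def proj(n,P):
    p=cam(n); c=rotm(p).T@(np.array(P)-p["origin"]); return p["cx"]+p["fx"]*c[0]/-c[2], p["cy"]+p["fy"]*c[1]/c[2]
def two(a,ua,b,ub):
    o1,d1=ray(a,*ua);o2,d2=ray(b,*ub)
    s=np.linalg.lstsq(np.c_[d1,-d2],o2-o1,rcond=None)[0]
    p,q=o1+s[0]*d1,o2+s[1]*d2
    return (p+q)/2,np.linalg.norm(p-q)
E
python3 - <<'E'
from h import *
for n in("top","side"):
    print(cam(n)); cv2.imwrite(f"pics/{n}0.png",cv2.resize(eyes.grab_frame(n),None,fx=1.5,fy=1.5))
s=bot.observe();print(s)
for n in("top","side"):print(proj(n,s["position"]))
E
```

```text
{'fx': 426.5734275303317, 'fy': 426.5734275303317, 'cx': 253.65883226958113, 'cy': 191.21923570333186, 'origin': array([0.3754171 , 0.05556828, 0.79029117]), 'attitude': array([ 2.13220453e-01,  1.59575332e-03, -1.61862531e+00])}
{'fx': 442.91259831123494, 'fy': 442.91259831123494, 'cx': 250.55092637538087, 'cy': 191.79115030622435, 'origin': array([ 0.11126794, -0.34567622,  0.72265218]), 'attitude': array([ 0.7922075 , -0.01449955, -0.7731283 ])}
{'clock': 0.1, 'qpos': array([ 1.0317815 ,  0.52194417, -0.03633228,  1.59993437,  0.02120687,
        1.0211075 , -0.11276509]), 'qd': array([ 4.65173380e-04, -8.93385444e-04,  1.21265998e-03, -1.77077301e-03,
       -6.79980011e-05,  1.53511913e-03,  1.71039800e-03]), 'joint_efforts': array([ 5.38913722e-03, -9.28487849e+01,  1.98426962e+00, -3.70534122e+01,
        1.81220518e-02,  5.32882681e-03,  2.25723824e-05]), 'position': array([ 0.28221553, -0.55729107,  0.20269559]), 'tool_rot': array([-3.14058718e+00,  7.38379732e-05,  4.68846287e-01]), 'force': array([0.47644511, 0.35374637, 0.00575112]), 'moment': array([ 0.05262953, -0.01366396,  0.01565444]), 'grip_width': 0.08573706058230633}
(np.float64(724.216322299755), np.float64(333.3126765109098))
(np.float64(587.6107631713292), np.float64(699.403131821124))
```

View pics/top0.png

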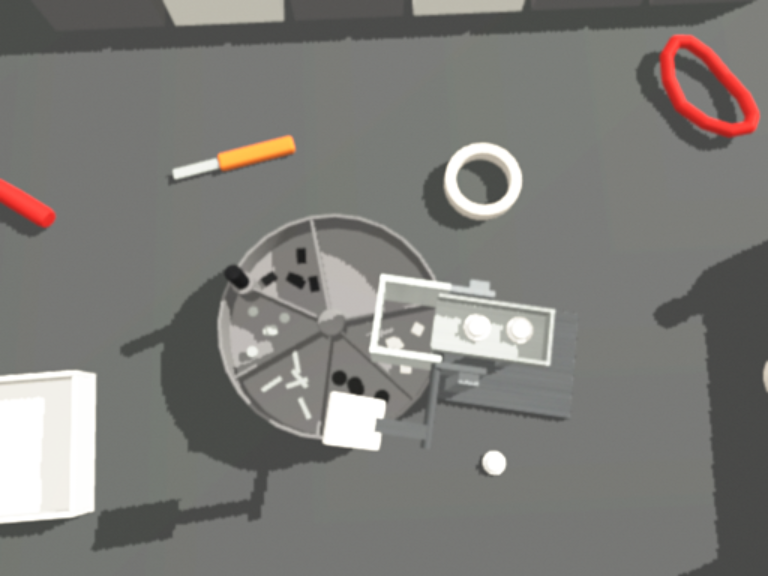

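View pics/side0.png

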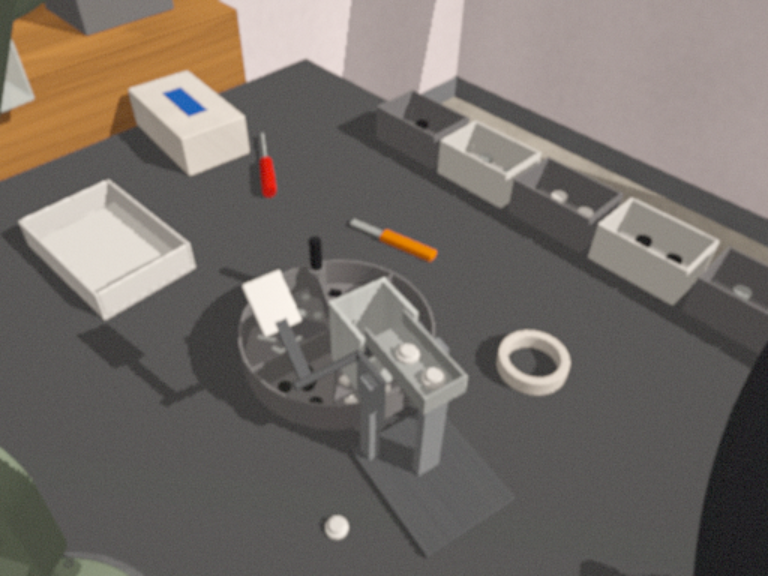

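The top view shows the knob at about (157,183) in native pixels, the hub at (221,215), the paddle at (237,280) and the chute at about (270,213). The quarter compartment lies toward the image's upper right. Next I'll turn these into positions.

```bash
python3 - <<'E'
from h import *
f=lambda u,v:(u/1.5,v/1.5)
r=lambda x:np.round(x,4)
print("knob",r(two("top",f(234,272),"side",f(315,240))[0]),two("top",f(234,272),"side",f(315,240))[1], r(onz("top",*f(234,272),.127)),"base end",r(onz("top",*f(243,284),.08)))
# rim ellipse from top: leftmost 219, top 215, right~446, bottom 437 (rim z .068)
L=onz("top",*f(219,325),.068);B=onz("top",*f(320,437),.068);T=onz("top",*f(335,214),.068)
print("rim L,B,T",r(L),r(B),r(T)); print("hub",r(onz("top",*f(332,322),.07)))
# circle through 3
A=np.array([[2*p[0],2*p[1],1] for p in(L,B,T)]);c=np.linalg.solve(A,[p[:2]@p[:2] for p in(L,B,T)])
print("circle",r(c[:2]),np.sqrt(c[2]+c[:2]@c[:2]))
pc=[(332,392),(385,399),(380,449),(323,445)]
print("paddle ctr z.217",r(onz("top",*f(*np.mean(pc,0)),.217)), [r(onz("top",*f(*p),.217)) for p in pc])
print("paddle two",two("top",f(355,421),"side",f(271,302)))
ch=[(380,276),(450,286),(440,361),(371,351)]
print("chute",[r(onz("top",*f(*p),.18)) for p in ch], r(onz("top",*f(*np.mean(ch,0)),.18)))
E
```

```text
knob [0.5429 0.2047 0.1274] 0.0010047401733977385 [0.5426 0.205  0.127 ] base end [0.5399 0.2054 0.08  ]
rim L,B,T [0.496  0.2354 0.068 ] [0.3662 0.1237 0.068 ] [0.6224 0.0988 0.068 ]
hub [0.493  0.1064 0.07  ]
circle [0.4938 0.1066] 0.1288182534693368
paddle ctr z.217 [0.3801 0.0786 0.217 ] [array([0.4064, 0.098 , 0.217 ]), array([0.398 , 0.0514, 0.217 ]), array([0.3554, 0.0579, 0.217 ]), array([0.3612, 0.1073, 0.217 ])]
paddle two (array([0.38023236, 0.07875431, 0.21478478]), np.float64(0.00012845372812923187))
chute [array([0.5183, 0.0502, 0.18  ]), array([ 0.505 , -0.0176,  0.18  ]), array([ 0.4326, -0.0029,  0.18  ]), array([0.4452, 0.0623, 0.18  ])] [0.4748 0.023  0.18  ]
```

The sizes agree: rim radius 129, knob radius 110–112, chute 85.6 from the axis, paddle height 215. Chute azimuth is -102.6°, so the knob must go from 63.6° to -3.6°, a clockwise turn of 1.17 rad ending at about (0.605, 0.0995). The present tool yaw is close to the mid-arc tangent, so I'll keep it.

```bash
python3 -m jog '[{"delta_pos":[10,20,45],"spin":0,"claw":0.3},{"delta_pos":[25,60,90],"spin":0,"claw":0.3},{"delta_pos":[40,107,100],"spin":0,"claw":0.3},{"delta_pos":[56,154,100],"spin":0,"claw":0.3},{"delta_pos":[72,201,100],"spin":0,"claw":0.3},{"delta_pos":[88,248,100],"spin":0,"claw":0.3},{"delta_pos":[104,295,100],"spin":0,"claw":0.3},{"delta_pos":[120,342,100],"spin":0,"claw":0.3}]' 20
```

```text
clock: 0.9
position: [0.3996, -0.2213, 0.3027]
tool_rot: [-3.141, 0.0, 0.469]
force: [1.6, -0.3, -0.1]
grip_width: 0.0598
```

```bash
python3 -m jog '[{"delta_pos":[15,46,0],"spin":0,"claw":0.3},{"delta_pos":[31,92,0],"spin":0,"claw":0.3},{"delta_pos":[46,139,0],"spin":0,"claw":0.3},{"delta_pos":[62,185,0],"spin":0,"claw":0.3},{"delta_pos":[77,231,0],"spin":0,"claw":0.3},{"delta_pos":[93,278,0],"spin":0,"claw":0.3},{"delta_pos":[108,324,0],"spin":0,"claw":0.3},{"delta_pos":[124,370,0],"spin":0,"claw":0.3}]'
python3 -m jog '[{"delta_pos":[10,28,0],"spin":0,"claw":0.3},{"delta_pos":[19,56,0],"spin":0,"claw":0.3},{"delta_pos":[19,56,-40],"spin":0,"claw":0.3},{"delta_pos":[19,56,-80],"spin":0,"claw":0.3},{"delta_pos":[19,56,-120],"spin":0,"claw":0.3},{"delta_pos":[19,56,-140],"spin":0,"claw":0.3},{"delta_pos":[19,56,-140],"spin":0,"claw":0.3}]'
python3 - <<'E'
from h import *
cv2.imwrite("pics/s1.png",cv2.resize(eyes.grab_frame("side")[60:330,80:400],None,fx=2.4,fy=2.2))
print(bot.observe()["qpos"].round(2))
E
```

```text
clock: 1.7
position: [0.5237, 0.1506, 0.3026]
tool_rot: [-3.141, 0.0, 0.468]
force: [1.1, -1.0, 0.9]
grip_width: 0.0599
clock: 2.4
position: [0.5412, 0.2058, 0.1598]
tool_rot: [-3.14, 0.005, 0.469]
force: [-0.0, -0.4, 0.9]
grip_width: 0.0597
[-0.15  0.53 -0.45  1.74  0.28  0.93 -1.81]
```

View pics/s1.png

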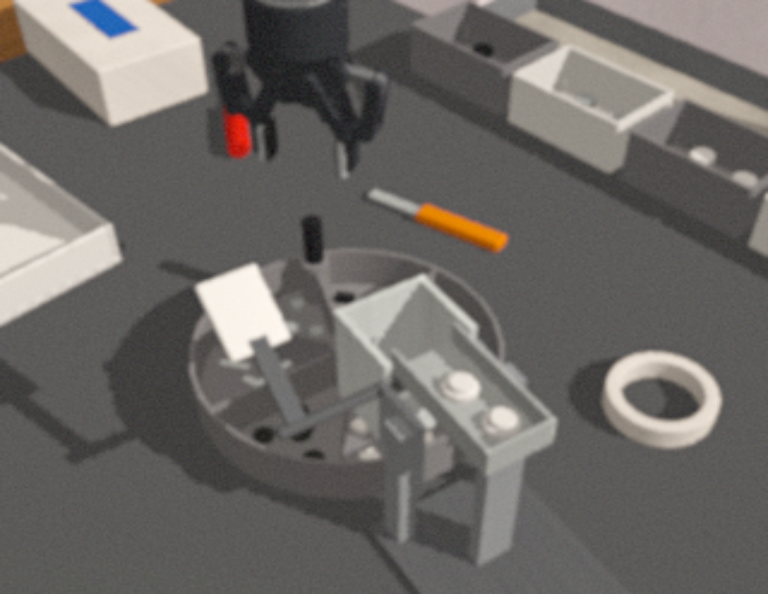

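The fingers straddle crop x≈305, y≈165 and the knob top is at (312,220). I'll check that gap by projection before going down.

```bash
python3 - <<'E'
from h import *
s=bot.observe()["position"];c=lambda q:((q[0]-80)*2.4,(q[1]-60)*2.2)
for P in([*s[:2],.16],[*s[:2],.17],[.5425,.205,.127],[.5425,.205,.08]):print(P,np.round(c(proj("side",P))),np.round(proj("top",P))) 
cv2.imwrite("pics/t1.png",cv2.resize(eyes.grab_frame("top")[90:310,90:400],None,fx=2.4,fy=2.4))
E
```

```text
[np.float64(0.5421922913247327), np.float64(0.20641443519620764), 0.16] [307. 192.] [150. 177.]
[np.float64(0.5421922913247327), np.float64(0.20641443519620764), 0.17] [307. 184.] [149. 175.]
[0.5425, 0.205, 0.127] [311. 220.] [156. 181.]
[0.5425, 0.205, 0.08] [313. 257.] [162. 188.]
```

View pics/t1.png

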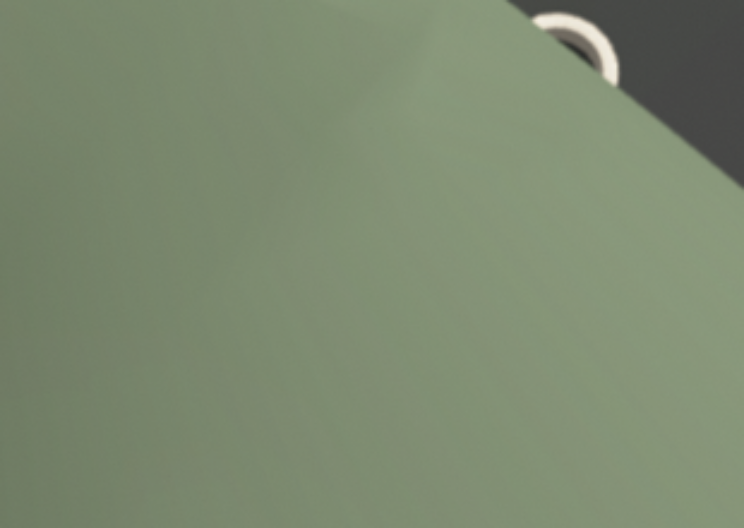

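The arm hides the top view, which shows only green link. In the side view the columns agree, and the fingertips sit somewhat higher than the shut-finger TCP because they are open. Going down to grasp.

```bash
python3 -m jog '[{"delta_pos":[0,-1,-25],"spin":0,"claw":0.3},{"delta_pos":[0,-1,-50],"spin":0,"claw":0.3},{"delta_pos":[0,-1,-66],"spin":0,"claw":0.3},{"delta_pos":[0,-1,-68],"spin":0,"claw":0.4},{"delta_pos":[0,-1,-68],"spin":0,"claw":0.6},{"delta_pos":[0,-1,-68],"spin":0,"claw":1},{"delta_pos":[0,-1,-68],"spin":0,"claw":1},{"delta_pos":[0,-1,-68],"spin":0,"claw":1}]' 30
python3 - <<'E'
from h import *
print(bot.observe())
cv2.imwrite("pics/s2.png",cv2.resize(eyes.grab_frame("side")[60:330,80:400],None,fx=2.4,fy=2.2))
a,c=np.array([.4935,.1065]),bot.observe()["position"][:2]
r=np.linalg.norm(c-a);th=np.arctan2(*(c-a)[::-1]);print("r",r,np.degrees(th))
for t in np.linspace(0,-1.173,15): print(np.round(1000*(a+r*np.array([np.cos(th+t),np.sin(th+t)])-c)),round(t,2))
E
```

```text
clock: 3.3
position: [0.5438, 0.2063, 0.0967]
tool_rot: [-3.141, -0.002, 0.468]
force: [-0.1, 0.8, 7.7]
grip_width: 0.0148
{'clock': 3.3, 'qpos': array([-0.17002296,  0.61303639, -0.41858334,  1.79489759,  0.33091031,
        0.80097346, -1.85544868]), 'qd': array([-2.63089352e-04,  8.57344779e-04,  1.78045691e-03,  1.76823733e-03,
        2.73850982e-04, -8.41685116e-05,  7.37924737e-04]), 'joint_efforts': array([ 5.05163893e-01, -8.72874713e+01, -5.85673034e+00, -2.72184670e+01,
        1.62575128e-01,  5.50990202e-02, -4.36007953e-02]), 'position': array([0.54381533, 0.20633986, 0.09672798]), 'tool_rot': array([-3.14089169e+00, -2.27217574e-03,  4.68490670e-01]), 'force': array([-0.09605118,  0.76490857,  7.72972057]), 'moment': array([0.14455419, 0.05587874, 0.05218836]), 'grip_width': 0.014846966154523645}
r 0.11182042552823007 63.2467825876843
[0. 0.] 0.0
[ 8. -5.] -0.08
[ 16. -10.] -0.17
[ 23. -16.] -0.25
[ 30. -22.] -0.34
[ 36. -29.] -0.42
[ 42. -37.] -0.5
[ 47. -45.] -0.59
[ 51. -53.] -0.67
[ 55. -62.] -0.75
[ 58. -70.] -0.84
[ 60. -80.] -0.92
[ 61. -89.] -1.01
[ 61. -98.] -1.09
[  61. -108.] -1.17
```

View pics/s2.png

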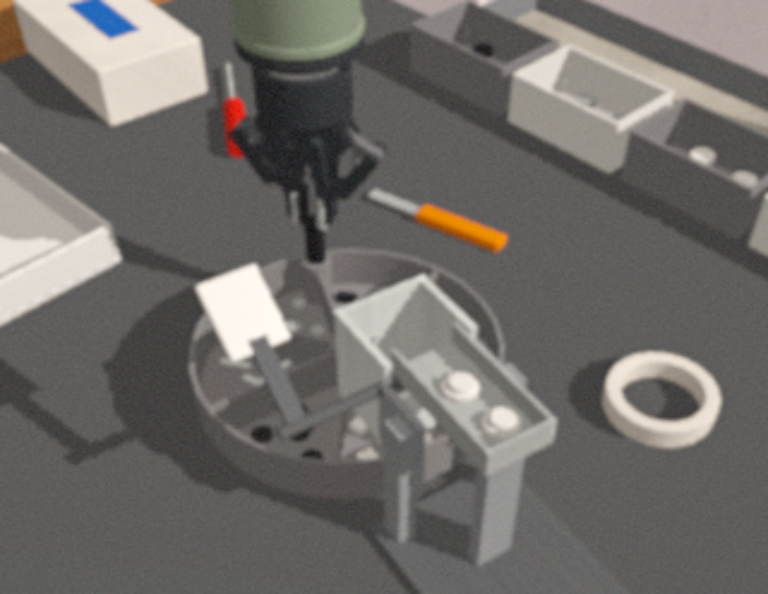

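The fingers hold the knob (crop (315,225)) and both valves still lie in the tray. Now I follow the arc.

```bash
python3 -m jog '[{"delta_pos":[8,-5,0],"spin":-0.08,"claw":1},{"delta_pos":[16,-10,0],"spin":-0.16,"claw":1},{"delta_pos":[23,-16,0],"spin":-0.25,"claw":1},{"delta_pos":[30,-22,0],"spin":-0.33,"claw":1},{"delta_pos":[36,-29,0],"spin":-0.4,"claw":1},{"delta_pos":[42,-37,0],"spin":-0.4,"claw":1},{"delta_pos":[47,-45,0],"spin":-0.4,"claw":1},{"delta_pos":[51,-53,0],"spin":-0.4,"claw":1}]'; python3 -c "
from h import *
print(bot.observe()['qpos'])"
```

```text
clock: 4.15
position: [0.5955, 0.1534, 0.0972]
tool_rot: [-3.14, -0.003, 0.07]
force: [14.3, 7.2, -8.1]
grip_width: 0.014
[-0.13709847  0.64283891 -0.31068041  1.70913621  0.25149024  0.82510745
 -2.06110634]
```

```bash
python3 -m jog '[{"delta_pos":[5,-8,0],"spin":0,"claw":1},{"delta_pos":[8,-17,0],"spin":0,"claw":1},{"delta_pos":[10,-26,0],"spin":0,"claw":1},{"delta_pos":[11,-35,0],"spin":0,"claw":1},{"delta_pos":[11,-45,0],"spin":0,"claw":1},{"delta_pos":[11,-54,0],"spin":0,"claw":1},{"delta_pos":[11,-54,0],"spin":0,"claw":1}]'
python3 - <<'E'
from h import *
cv2.imwrite("pics/s3.png",cv2.resize(eyes.grab_frame("side")[60:330,80:400],None,fx=2.4,fy=2.2))
s=bot.observe()
print(s["force"],s["position"],np.degrees(np.arctan2(s["position"][1]-.1065,s["position"][0]-.4935)))
E
```

```text
clock: 4.85
position: [0.609, 0.0969, 0.0975]
tool_rot: [-3.141, -0.008, 0.068]
force: [14.2, -2.6, -13.7]
grip_width: 0.0136
[ 14.38550545  -3.23519183 -12.86838025] [0.60910448 0.09728674 0.09752525] -4.556636639076636
```

View pics/s3.png

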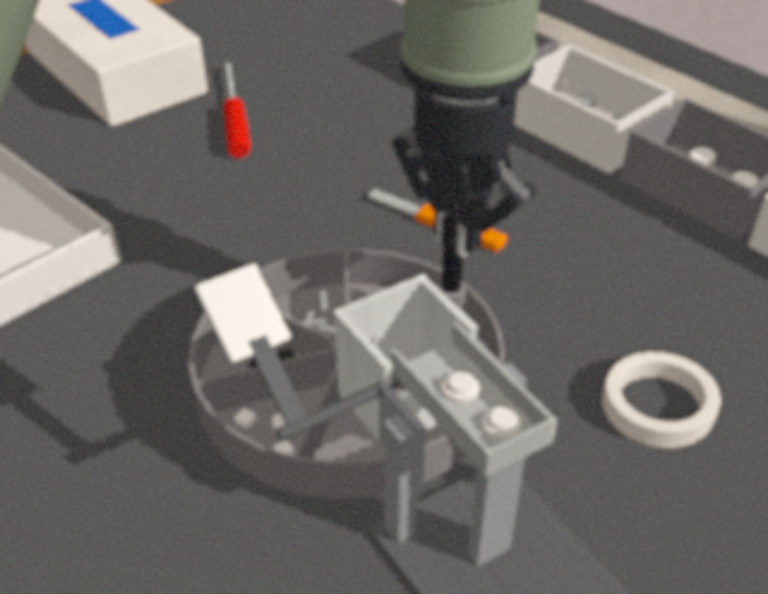

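Knob is at -4° azimuth against the -3.6° target, and the valves are still in the tray. Releasing and lifting.

```bash
python3 -m jog '[{"delta_pos":[0,0,0],"spin":0,"claw":0.8},{"delta_pos":[0,0,0],"spin":0,"claw":0.4},{"delta_pos":[0,0,0],"spin":0,"claw":0.4},{"delta_pos":[0,0,0],"spin":0,"claw":0.4},{"delta_pos":[0,0,40],"spin":0,"claw":0.4},{"delta_pos":[0,0,85],"spin":0,"claw":0.4},{"delta_pos":[0,0,130],"spin":0,"claw":0.4},{"delta_pos":[-20,30,170],"spin":0,"claw":0.4}]'
python3 -m jog '[{"delta_pos":[-20,35,30],"spin":0.1,"claw":0.6},{"delta_pos":[-50,70,40],"spin":0.2,"claw":1},{"delta_pos":[-90,95,40],"spin":0.26,"claw":1},{"delta_pos":[-130,110,40],"spin":0.26,"claw":1},{"delta_pos":[-160,120,40],"spin":0.26,"claw":1},{"delta_pos":[-160,120,40],"spin":0.26,"claw":1}]'
python3 - <<'E'
from h import *
s=bot.observe();print(s["position"],s["qpos"].round(2))
cv2.imwrite("pics/t4.png",eyes.grab_frame("top")); i=eyes.grab_frame("side");cv2.imwrite("pics/s4.png",i)
m=cv2.inRange(i[140:200,240:300],(0,0,0),(45,45,45));n,l,st,c=cv2.connectedComponentsWithStats(m);print(st,c+[240,140])
for a in(-.2,-.1,0,.1,.2):
  t=np.radians(-102.6+99)+a;P=[.4935+.112*np.cos(t),.1065+.112*np.sin(t),.127];print(a,np.round(proj("side",P)),np.round(proj("top",P)))
E
```

```text
clock: 5.7
position: [0.5921, 0.122, 0.267]
tool_rot: [3.141, -0.01, 0.064]
force: [0.2, 1.1, 1.0]
grip_width: 0.0511
clock: 6.3
position: [0.4289, 0.2438, 0.3079]
tool_rot: [3.141, -0.011, 0.328]
force: [1.1, -0.6, 0.1]
grip_width: -0.0
[0.42889649 0.24375286 0.30790229] [-0.22  0.23 -0.51  1.79  0.13  1.15 -2.01]
[[   0    0   60   60 3475]
 [  24   31    8   21  125]] [[269.56230216 169.07913669]
 [267.768      181.2       ]]
-0.2 [274. 177.] [234. 143.]
-0.1 [271. 174.] [228. 141.]
0 [267. 171.] [221. 141.]
0.1 [264. 168.] [214. 141.]
0.2 [259. 166.] [207. 142.]
```

The knob top in the side view matches a carousel angle of about -0.02 rad. The paddle sits at radius 0.388, at the edge of reach, so I'll aim a few mm toward the chute, at about (0.388, 0.083).

```bash
python3 -m jog '[{"delta_pos":[-8,-35,0],"spin":0,"claw":1},{"delta_pos":[-18,-75,0],"spin":0,"claw":1},{"delta_pos":[-28,-115,0],"spin":0,"claw":1},{"delta_pos":[-38,-150,-20],"spin":0,"claw":1},{"delta_pos":[-41,-161,-50],"spin":0,"claw":1},{"delta_pos":[-41,-161,-50],"spin":0,"claw":1}]'
python3 - <<'E'
from h import *
s=bot.observe();print(s["position"],s["tool_rot"],s["qpos"].round(2))
cv2.imwrite("pics/s5.png",cv2.resize(eyes.grab_frame("side")[60:330,80:400],None,fx=2.4,fy=2.2))
E
```

```text
clock: 7.0
position: [0.3901, 0.0786, 0.2554]
tool_rot: [3.141, -0.007, 0.321]
force: [-0.7, 0.3, 1.2]
grip_width: -0.0001
[0.3900666  0.07855418 0.25539348] [ 3.14079653 -0.0071421   0.32091062] [ 0.03  0.1  -0.41  2.07  0.05  0.97 -1.65]
```

View pics/s5.png

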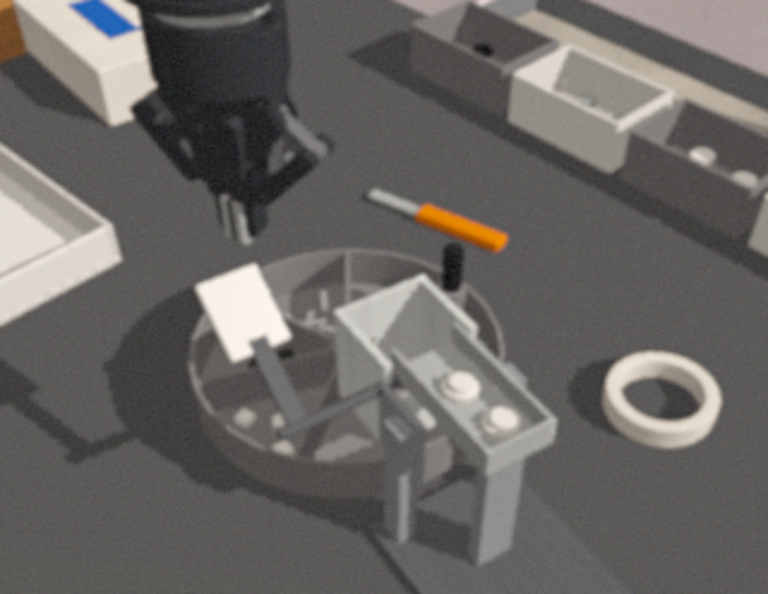

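```bash
python3 - <<'E'
from h import *
s=bot.observe()["position"];c=lambda q:((q[0]-80)*2.4,(q[1]-60)*2.2)
for P in(s,[*s[:2],.275],[*s[:2],.29],[.38,.0787,.217],[*s[:2],.217]):print(np.round(P,3),np.round(c(proj("side",P))))
E
```

```text
[0.391 0.08  0.257] [247. 260.]
[0.391 0.08  0.275] [245. 241.]
[0.391 0.08  0.29 ] [243. 224.]
[0.38  0.079 0.217] [241. 309.]
[0.391 0.08  0.217] [253. 300.]
```

The visible fingertip is about 15–20 mm above the nominal TCP in the image, so I'll find the contact by force as I descend.

```bash
python3 -m jog '[{"delta_pos":[-2,1,-15],"spin":0,"claw":1},{"delta_pos":[-2,2,-30],"spin":0,"claw":1},{"delta_pos":[-2,2,-40],"spin":0,"claw":1},{"delta_pos":[-2,3,-50],"spin":0,"claw":1},{"delta_pos":[-2,4,-60],"spin":0,"claw":1},{"delta_pos":[-2,4,-60],"spin":0,"claw":1}]'
python3 - <<'E'
from h import *
s=bot.observe();print(s["position"],s["force"],s["qpos"].round(2))
cv2.imwrite("pics/s6.png",cv2.resize(eyes.grab_frame("side")[60:330,80:400],None,fx=2.4,fy=2.2))
E
```

```text
clock: 7.65
position: [0.3891, 0.0845, 0.1964]
tool_rot: [3.141, -0.008, 0.323]
force: [0.6, -1.5, 1.3]
grip_width: 0.0001
[0.38905249 0.0844786  0.19640439] [ 0.64188165 -1.49498033  1.3479288 ] [ 0.    0.18 -0.41  2.15  0.1   0.81 -1.72]
```

View pics/s6.png

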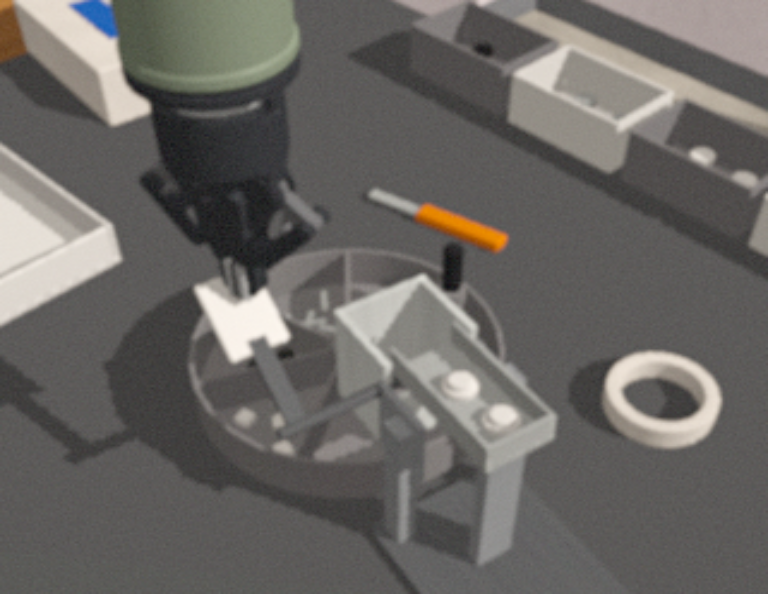

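The finger is on the paddle's upper face near its +y edge, and the force (0, -1.5, 1.3) fits contact with the 40° slope. Pressing down now.

```bash
python3 -m jog '[{"delta_pos":[0,-1,-10],"spin":0,"claw":1},{"delta_pos":[0,-1,-20],"spin":0,"claw":1},{"delta_pos":[0,0,-30],"spin":0,"claw":1},{"delta_pos":[0,1,-40],"spin":0,"claw":1},{"delta_pos":[0,2,-50],"spin":0,"claw":1},{"delta_pos":[0,4,-60],"spin":0,"claw":1},{"delta_pos":[0,4,-66],"spin":0,"claw":1},{"delta_pos":[0,4,-66],"spin":0,"claw":1}]'
python3 - <<'E'
from h import *
s=bot.observe();print(s["position"],s["force"],s["qpos"].round(2))
cv2.imwrite("pics/s7.png",cv2.resize(eyes.grab_frame("side")[60:330,80:400],None,fx=2.4,fy=2.2))
E
```

```text
clock: 8.5
position: [0.3887, 0.0884, 0.1301]
tool_rot: [3.142, -0.007, 0.323]
force: [-1.7, 1.8, 3.1]
grip_width: 0.0002
[0.38871135 0.08843853 0.13014439] [-1.69609812  1.81753025  3.09554538] [-0.05  0.3  -0.39  2.23  0.19  0.64 -1.82]
```

View pics/s7.png

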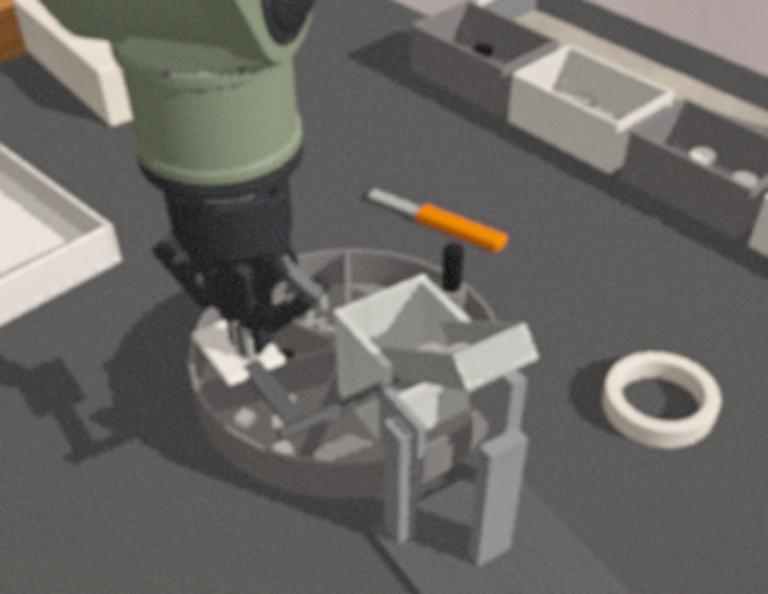

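The tray is tipped close to 0.9 rad and a light spot near (445,348) may be a valve still sliding. I'll press about 10 mm further and hold.

```bash
python3 -m jog '[{"delta_pos":[0,0,-5],"spin":0,"claw":1},{"delta_pos":[0,0,-10],"spin":0,"claw":1},{"delta_pos":[0,0,-12],"spin":0,"claw":1},{"delta_pos":[0,0,-12],"spin":0,"claw":1},{"delta_pos":[0,0,-12],"spin":0,"claw":1},{"delta_pos":[0,0,-12],"spin":0,"claw":1},{"delta_pos":[0,0,-12],"spin":0,"claw":1},{"delta_pos":[0,0,-12],"spin":0,"claw":1}]'
python3 - <<'E'
from h import *
s=bot.observe();print(s["position"],s["force"],s["qpos"].round(2))
cv2.imwrite("pics/s8.png",cv2.resize(eyes.grab_frame("side")[60:330,80:400],None,fx=2.4,fy=2.2))
E
```

```text
clock: 9.35
position: [0.3887, 0.0884, 0.1187]
tool_rot: [3.141, -0.007, 0.323]
force: [0.0, -2.3, 2.9]
grip_width: 0.0
[0.38874334 0.08836141 0.11865911] [ 0.01865268 -2.32151213  2.88275654] [-0.06  0.32 -0.38  2.24  0.21  0.61 -1.84]
```

View pics/s8.png

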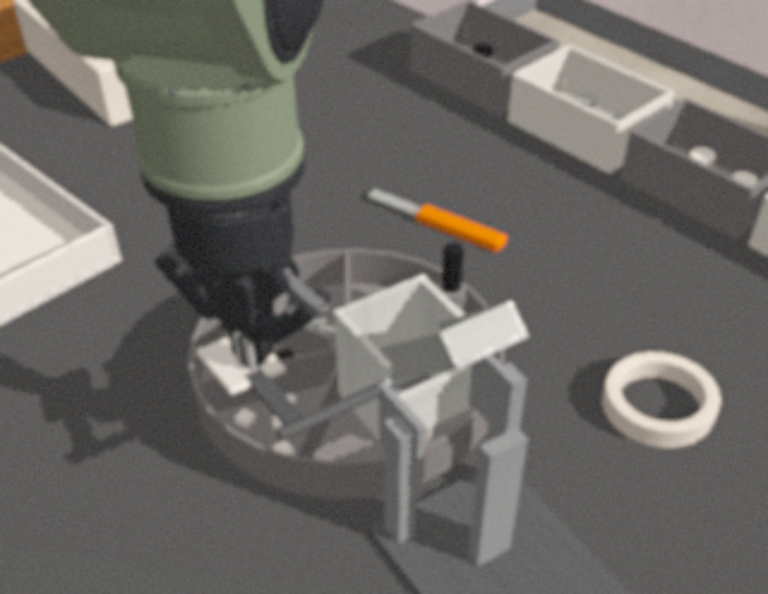

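The tray floor looks steep and empty. Now I let it back up gradually.

```bash
python3 -m jog '[{"delta_pos":[0,0,12],"spin":0,"claw":1},{"delta_pos":[0,-2,24],"spin":0,"claw":1},{"delta_pos":[0,-3,36],"spin":0,"claw":1},{"delta_pos":[0,-4,48],"spin":0,"claw":1},{"delta_pos":[0,-4,60],"spin":0,"claw":1},{"delta_pos":[0,-4,74],"spin":0,"claw":1},{"delta_pos":[0,-4,100],"spin":0,"claw":1},{"delta_pos":[0,0,140],"spin":0,"claw":1}]'
python3 -m jog '[{"delta_pos":[5,35,30],"spin":0,"claw":1},{"delta_pos":[10,80,50],"spin":0,"claw":1},{"delta_pos":[10,125,50],"spin":0,"claw":1},{"delta_pos":[10,170,50],"spin":0,"claw":1},{"delta_pos":[10,215,50],"spin":0,"claw":1},{"delta_pos":[10,260,50],"spin":0,"claw":1},{"delta_pos":[10,300,50],"spin":0,"claw":1},{"delta_pos":[10,300,50],"spin":0,"claw":1}]'
python3 - <<'E'
from h import *
t=eyes.grab_frame("top");s=eyes.grab_frame("side")
o=np.hstack([cv2.resize(t[110:310,130:390],(400,308)),cv2.resize(s[150:300,150:320],(400,353))[:308]])
cv2.imwrite("pics/f.png",cv2.resize(o,None,fx=1,fy=1.6))
E
```

```text
clock: 10.2
position: [0.3876, 0.088, 0.2585]
tool_rot: [-3.141, -0.004, 0.323]
force: [0.3, -0.4, 0.3]
grip_width: 0.0002
clock: 11.0
position: [0.3956, 0.3927, 0.3076]
tool_rot: [-3.139, -0.003, 0.328]
force: [-0.9, -0.6, 0.3]
grip_width: 0.0003
```

View pics/f.png

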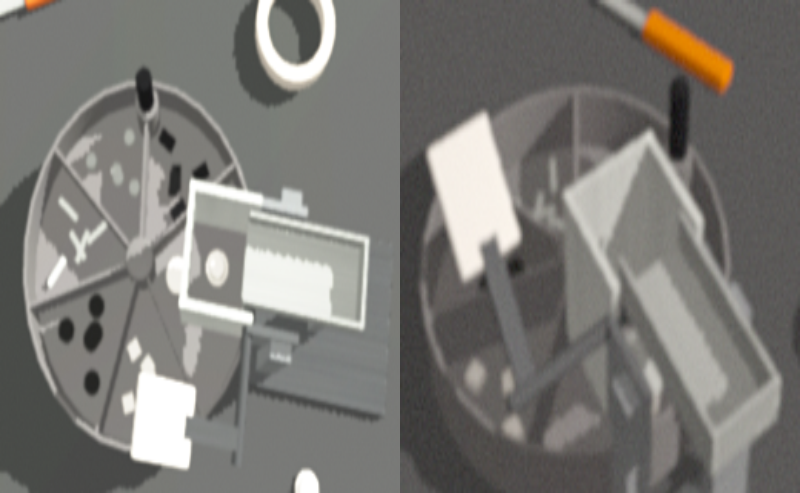

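The tray is empty and level, and no valve is outside. One valve shows inside the chute at crop (217,267) and the other just left of the chute wall at (178,275). I'll check both in the knob frame, from a measured knob position.

```bash
python3 - <<'E'
from h import *
a=np.array([.4935,.1065])
k=onz("top",130+144*.65,110+76*.4057,.127)[:2]
th=np.arctan2(*(k-a)[::-1]);c=th-np.arctan2(90.6,65.8)
print("knob",k,np.degrees(th),"carousel",th-np.radians(-3.6))
R=np.array([[np.cos(c),np.sin(c)],[-np.sin(c),np.cos(c)]])
for u,v in((217,267),(178,275)):
    w=onz("top",130+u*.65,110+v*.4057,.033)[:2];print(w,"in knob frame",R@(w-a)+[-.0658,-.0906], "need x -.066..+.066, y -.223..-.0905")
c=lambda P:(lambda q:((q[0]-150)*400/170,(q[1]-150)*353/150*1.6))(proj("side",P))
for u,v in((217,267),(178,275)):
    print(c([*onz("top",130+u*.65,110+v*.4057,.033)[:2],.033]))
i=eyes.grab_frame("top")[185:250,225:300];cv2.imwrite("pics/v.png",cv2.resize(i,None,fx=8,fy=8,interpolation=cv2.INTER_CUBIC))
E
```

```text
knob [0.60536323 0.09476097] -5.990743396931142 carousel -0.04172634384676213
[0.48812231 0.02018866] in knob frame [ 0.00625979 -0.13841164] need x -.066..+.066, y -.223..-.0905
[0.48445034 0.06581325] in knob frame [-0.03508859 -0.11878008] need x -.066..+.066, y -.223..-.0905
(np.float64(241.70655101513128), np.float64(395.08561311124237))
(np.float64(200.70786139265226), np.float64(348.6330688192791))
```

View pics/v.png

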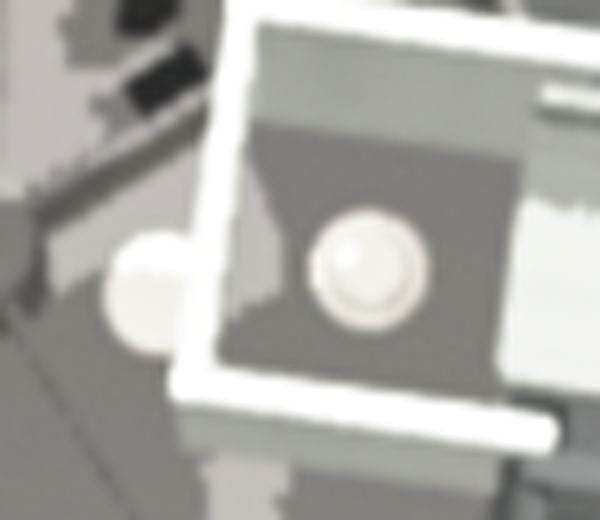

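Both discs lie on the floor: the one inside the chute measures 26–27 mm across at floor depth, and both are well inside the quarter. The tray is level and the robot is clear, so I'll hand in.

```bash
python3 -c "
from h import *
print(bot.observe()['clock'],bot.job_done())"
```

```text
the job is handed in; nothing more can be done
11.15 None
```

I gripped the knob and turned the table about 1.2 rad clockwise. Then I pressed the paddle with closed fingers until the tray emptied, let it rise gradually, drew the arm clear and handed in at 11.15 s.

My last checks:
- **Turntable:** the carousel measures about -0.04 rad from the top view, against a limit of ±0.21. An earlier side view gave about -0.02.
- **Valves:** both lie on the floor of the quarter compartment. In the knob frame they are at about (6, -138) mm and (-35, -119) mm, inside the limits. The second is partly hidden by the chute wall, so its position is a little less certain. I judged them at rest from the pictures and did not measure their speed.
- **Tray:** it looks empty and level in the last picture. I estimated both its tip (roughly 1 rad, against the 0.6 needed) and its return to level by eye.
- **Disagreements:** the fingertips appeared 15–20 mm higher in the side view than the reported tool point, so I found the paddle contact by force. The knob drag showed about 15 N sideways, which suggests my turn axis was a millimetre or two off.

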